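# Tighten the loose cam lock of the bamboo stand

## Task

One of the two slotted cam locks on the lower tier of the bamboo stand is still loose. Take the flat-bladed key from the little rack, set its blade fully down into that lock's slot, and turn it clockwise (seen from above) until the lock stops; then let go, leaving the key standing upright in the lock. Leave the other lock tight.

Things in the scene. Friction and masses are not known exactly. Their poses are not given: they have to be found in the camera images.
- cam_key: Steel key upright in a 32 mm high rack, blade down; lifts straight out. Origin: centre of the underside of its flange (38 mm round, 4 thick), z up. Below: blade 28 wide (along x) x 5 thick (y) x 16 long. Above: 14 mm neck, then flat wood handle 36 (x) x 16 (y) x 50 mm, 16 to 66 above origin; grip across the 16. 110 g. 90 mm beside it in the rack: a driver with a ROUND 30 mm handle, not it.
- lock_slot (a point): Loose lock: round aluminium head, 44 mm, in a dark 58 mm ring. Point: centre of its flat top, on the turning axis, 81 mm above the table; x along the slot, turning with it, z up. Slot 9 mm wide, flared at 45 deg over the top 6 mm to 21 at the mouth, 17 deep, 44 long. Blade fully in: the key's flange rests on the head, key origin at this point. Blade play in slot about 8 deg.
- lock (a joint): Turn of the loose lock, rad: 0 = slot along the stand's length (left-right), grows clockwise from above; 1.571 = slot front to back, at the hard stop, tight. Starts at 0.05 to 0.3. Friction 0.15 N m; stays where left. It may be either of the stand's two locks. Behind both, 85 mm from their axes, the upper tier begins (top 170 mm above table; glass dishes on it reach 210).
- lock_other (a joint): Turn of the other, equal lock, 260 mm from the loose one on the same lower tier (top 60 mm above the table); same meaning. Starts tight, at 1.5 to 1.57 (slot front to back), and must stay so. Midway between the two locks stands a black bowl, 110 mm across and 45 mm high.
Not all that is in view belongs to the job. What is shaped like the cam_key but blue, purple or white is not meant.

How it is judged:
On the way, in this order (a step that is already met when the one before it is completed fails the run):
1. the key's blade is down in the slot of the still loose lock (horizontal distance between cam_key and lock_slot below 0.014 m and z of cam_key in the frame of lock_slot below 0.009 m and value of joint lock below 1 rad), for 0.1 s.
2. with the blade in the slot the lock is turned to its stop (horizontal distance between cam_key and lock_slot below 0.014 m and z of cam_key in the frame of lock_slot below 0.009 m and value of joint lock above 1.39 rad), for 0.1 s.
At the end, for the whole second after the job is handed in: Both locks are within 10 degrees of their stops (tight); the key stands released and at rest in the slot of the once loose lock, upright within 15 degrees, its origin within 14 mm sideways of the lock's centre and at most 9 mm above the head's top (all of step 2 and value of joint lock_other above 1.39 rad and angle between cam_key's own z axis and vertical below 0.26 rad and linear speed of cam_key below 0.03 m/s); the robot touches nothing.
It fails at once if the other, tight lock is turned back by more than about 10 degrees (value of joint lock_other below 1.35 rad).
It also fails if it takes over 42 s, if anything falls off the work surface, if the arm or the gripper's body presses on something with over 40 N, if the wrist force passes 120 N, or if a joint passes its speed limit or range.

## Robot

A 7-joint arm with a two-finger parallel gripper is mounted at the origin on the work surface. World frame = base frame: x ahead of the robot, y to its left, z up, the work surface at z = 0. Lengths are in m, angles in rad, forces in N, time in s.
With the tool pointing down it reaches from about 0.425 to 0.875 m from the base axis. Payload 4.7 kg.
Tool frame: the origin (TCP) lies at the very end of the fingers, on their centre line; the grasp point (between the pads) lies 19 mm behind it; z points along the fingers, y is the line along which they close (so a half turn about z gives the same grasp; the last joint's range is limited). The gripper opens to 87 mm and grips with 3 to 60 N. Pads are 19 mm wide; open, the fingers measure 117 mm over their backs; the gripper's body (75 mm by 190 mm) begins 51 mm behind the grasp point.
Start: joints at [-1.178, 0.321, -0.07, 1.45, 0.023, 1.371, -0.057], TCP at [0.24, 0.604, 0.223] pointing down, gripper open.
Joint ranges: [-2.86, 2.86], [-0.3, 2.09], [-1.38, 1.24], [0.06, 2.45], [-1.56, 4.7], [0.09, 2.05], [-2.69, 2.69]. Speed limits (rad/s): [2.57, 2.57, 3.14, 3.14, 3.14, 3.14, 3.14].

## Interface

Orientations are given as a rotation vector (axis times angle).
In Python, from bench import get_state, get_image, get_calibration, close_job gives the robot as it stands.
- The arm moves only by the shell command python3 -m crank 'ROWS' [FORCE]. ROWS is JSON, a list of rows, each a list of 5 numbers: the opening, from 0 (shut) to 1 (fully open), then the shift along the world's x, y, z in units of 0.2 m (1.0 is 0.2 m), then the turn about the world's z in units of 2 pi rad (1.0 is 2 pi rad). A call has 1 to 5 rows; each row is the pose to reach, as a shift and turn from the pose commanded when the call began, turning the shorter way round; what a row does not reach only later rows make up. A row lasts 1/8 s, in which the tool goes at most 62.5 mm and 10.7 degrees, less where a joint would pass 70% of its speed; a pose out of reach is approached as far as the arm can. A call with a number of a shift or a turn outside -1 to 1 is refused whole. A call with a gripper value outside its range is refused whole. The fingers move at their own pace and stop on an object; FORCE is the grip in N (left out, the last holds). Time passes only in rows, so rows that repeat a pose let the fingers close. It gives the time, the measured TCP pose, the force, the opening and the grip force at its end, in the units of the state.
- get_state(): the state, without advancing time (a new reading comes with each control period).
- get_image(name): name is "scene" or "top"; returns the picture (480x640x3 uint8, red, green, blue); there is no depth.
- get_calibration(name): a dict with "fovy" (degrees; the focal length in pixels is half the picture's height over the tangent of half this angle, whatever the lens; pixels are square), "cx", "cy" (the principal point, pixels), "k1" (the pictures are not rectified: a ray, as slopes to the right and down, at radius r is drawn at 1 + k1 r^2 times it, then the intrinsics apply), "R" (3x3) and "t" (3): a world point X has camera coordinates R X + t. Camera axes: x right, y down, z forward; pixel columns grow to the right and rows downward; lengths in m; the calibration is good to about 2 mm. A picture is of the moment at which its call begins. get_calibration takes no time and is no camera call.
- close_job(): hands the job in; it is judged then, once.
The state is a dict: "time": time; "joint_positions": joint angles; "qd": joint speeds; "joint_torque": joint torques, N m; "position": TCP position; "tool_rot": TCP orientation; "ft_force": force on the tool from outside, world axes, zero at the start; "torque": the same for the moment, N m; "grip_width": opening from 0.0 (shut) to 1.0 (fully open); "grip_force": force on a finger pad.
Only numpy, scipy, OpenCV 4.12 (cv2) and the standard library are available. Lean on these libraries where they do the work, as an engineer would, in place of code of your own. Each camera call takes 0.05 s, during which the arm holds its last target. There are 200 camera calls.

## Working session

There is one attempt and no reset: what is moved stays moved. The work goes in short steps, Python scripts to look and compute and a shell command to move; the robot and the scene stay as the last step left them, time stands still between calls to the robot, and variables do not carry over. Pictures are saved under pics/ and viewed, at most 10 in all, crops included, and the job is handed in when it is done.

```bash
mkdir -p pics; ls
cat > h.py <<'E'
import numpy as np, cv2
from bench import *
def K(n):
    c=get_calibration(n); f=240/np.tan(np.radians(c["fovy"])/2)
    return c,np.array([[f,0,c["cx"]],[0,f,c["cy"]],[0,0,1.]]),np.array([c["k1"],0,0,0,0.]),np.array(c["R"]),np.array(c["t"])
def ray(n,uv,z):
    """world points at height z seen at pixels uv"""
    c,k,d,R,t=K(n)
    p=cv2.undistortPoints(np.array(uv,float).reshape(-1,1,2),k,d).reshape(-1,2)
    w=np.c_[p,np.ones(len(p))]@R; o=-R.T@t
    return o+w*((z-o[2])/w[:,2])[:,None]
def proj(n,X):
    c,k,d,R,t=K(n)
    return cv2.projectPoints(np.array(X,float).reshape(-1,3),cv2.Rodrigues(R)[0],t,k,d)[0].reshape(-1,2)
E
python3 - <<'E'
from h import *
for n in("scene","top"):
    cv2.imwrite(f"pics/{n}0.png",get_image(n)[:,:,::-1]); c,k,d,R,t=K(n); print(n,k[0,0],c["k1"],-R.T@t,R.round(2).tolist())
print(get_state())
E
```

```text
pics
scene 598.2479323039269 0.06169966657143232 [1.14256935 0.1996622  1.09840262] [[-0.37, 0.93, -0.01], [0.75, 0.29, -0.6], [-0.56, -0.22, -0.8]]
top 465.12814619449523 0.016484320771727255 [ 0.42029119 -0.06830174  0.93060276] [[-0.01, -1.0, -0.0], [-1.0, 0.01, -0.04], [0.04, 0.0, -1.0]]
{'time': 0.1, 'joint_positions': array([-1.17792592,  0.32177314, -0.07007912,  1.45154261,  0.02260329,
        1.37083674, -0.05691152]), 'qd': array([ 0.00073317, -0.00282972,  0.00049499, -0.00386011, -0.00235395,
       -0.00089045,  0.001941  ]), 'joint_torque': array([-3.81511600e-04, -4.92576170e+01, -4.05691797e-01, -3.13398314e+01,
       -6.40158006e-02,  3.94824904e-02,  7.34690730e-05]), 'position': array([0.24021904, 0.60343837, 0.22156032]), 'tool_rot': array([-5.91358715e-01, -3.08519240e+00,  2.76029678e-03]), 'ft_force': array([ 0.1539241 , -0.2082695 , -0.60314999]), 'torque': array([ 0.05390417,  0.00069225, -0.01136264]), 'grip_force': 0.0, 'grip_width': 1.0013507105256831}
```

View pics/top0.png

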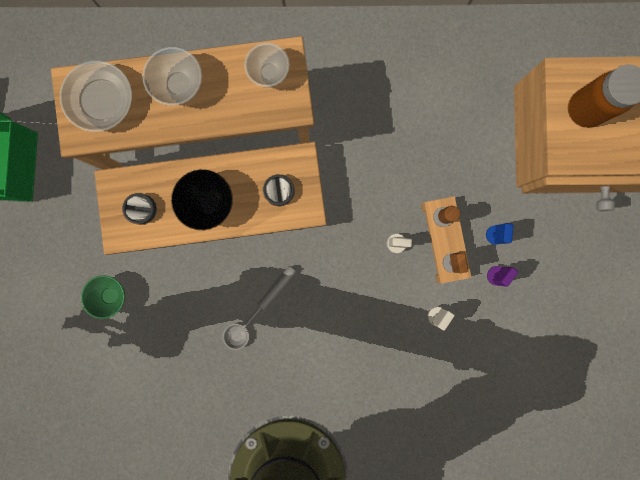

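View pics/scene0.png

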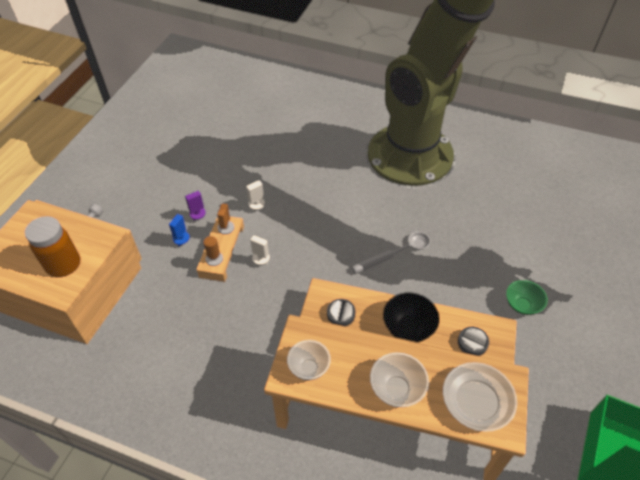

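The top view shows locks at (139,208), slot roughly left-right so loose, and (278,190), slot front-to-back so tight. Rack tools stand at (450,214) and (458,262). The blue, purple and white look-alikes at (500,234), (502,275), (400,243) and (441,318) are out. Next I confirm this in an enlarged crop.

Run:
```python
from h import *
t=cv2.imread("pics/top0.png"); s=cv2.imread("pics/scene0.png")
r=lambda a:cv2.resize(a,(400,300),interpolation=cv2.INTER_CUBIC)
# 80x60 crops, x5
A=r(t[178:238,99:179]); B=r(t[160:220,238:318]); C=cv2.resize(t[188:288,400:533],(400,300),interpolation=cv2.INTER_CUBIC); D=r(s[200:275,180:280])
cv2.imwrite("pics/crop1.png",np.vstack([np.hstack([A,B]),np.hstack([C,D])]))
print(ray("top",[[139,208],[278,190]],.081), ray("top",[[450,214],[458,262]],.098),ray("scene",[[474,341],[341,312]],.081),ray("scene",[[224,210],[211,243]],.098))
```

```text
[[0.5193759  0.26453811 0.081     ]
 [0.5508324  0.01034972 0.081     ]] [[ 0.5025848  -0.2996377   0.098     ]
 [ 0.41649074 -0.31226797  0.098     ]] [[0.52649093 0.26914949 0.081     ]
 [0.55873975 0.01253542 0.081     ]] [[ 0.41725387 -0.31421519  0.098     ]
 [ 0.50936442 -0.29810453  0.098     ]]
```

View pics/crop1.png

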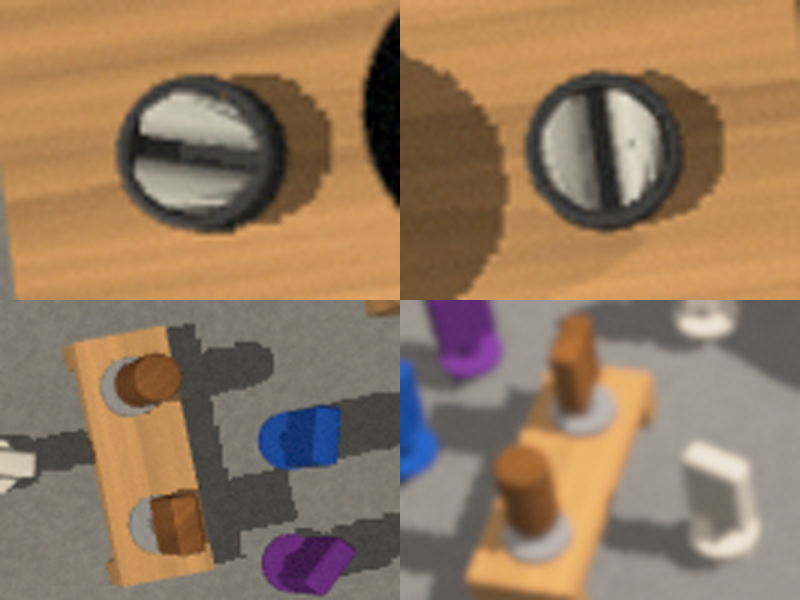

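The crop confirms it: the key at (458,262) has a flat handle and the one at (450,214) is round. The left lock at (139,208) is the loose one. Next I fit the key, lock and dish positions precisely.

```bash
cat > fit.py <<'E'
from h import *
from scipy.optimize import minimize
def box(x,y,a,z0,z1,lx=.036,ly=.016):
    c,s=np.cos(a),np.sin(a)
    return [[x+c*u*lx/2-s*v*ly/2,y+s*u*lx/2+c*v*ly/2,z] for u in(-1,1) for v in(-1,1) for z in(z0,z1)]
def sil(n,P,win,S=4):
    x0,y0,w,h=win; m=np.zeros((h*S,w*S),np.uint8)
    q=cv2.convexHull(((proj(n,P)-[x0,y0]+.5)*S*16).astype(np.int32))
    cv2.fillPoly(m,[q],1,shift=4); return cv2.resize(m.astype(np.float32),(w,h),interpolation=cv2.INTER_AREA)
def fit(ims,masks,wins,p0,zb,names=("top","scene")):
    def cost(p):
        return sum(np.abs(sil(n,box(*p,zb+.016,zb+.066),wins[n])-masks[n]).sum() for n in names)
    sim=np.array([p0]*4)+np.vstack([np.zeros(3),np.diag([.006,.006,.2])])
    r=minimize(cost,p0,method="Nelder-Mead",options=dict(initial_simplex=sim,xatol=1e-4,fatol=.01)); return r.x,r.fun
E
python3 - <<'E'
from fit import *
I={n:cv2.imread(f"pics/{n}0.png").astype(int) for n in("top","scene")}
W={"top":(440,245,35,35),"scene":(208,195,30,40)}
M={}
for n,(x,y,w,h) in W.items():
    c=I[n][y:y+h,x:x+w]; B,G,R=c[...,0],c[...,1],c[...,2]
    m=((R<182)&(R>60)&(R-B>1.0*B)).astype(np.uint8)
    k,l,s,_=cv2.connectedComponentsWithStats(m,connectivity=4); M[n]=(l==1+np.argmax(s[1:,4])).astype(np.float32)
    print(n,int(M[n].sum()))
for nm in(("top","scene"),("top",),("scene",)):
    for a in(0,.3): 
        p,f=fit(I,M,W,[.417,-.313,a],.032,nm); print(nm,p.round(4),round(f,1))
p,f=fit(I,M,W,[.417,-.313,0.],.032)
out=[]
for n,(x,y,w,h) in W.items():
    c=I[n][y:y+h,x:x+w].astype(np.uint8); o=c.copy(); o[M[n]>0]=(255,0,0); s=sil(n,box(*p,.048,.098),W[n]); o2=c.copy(); o2[s>.5]=(0,255,0)
    out+= [cv2.resize(q,(260,280),interpolation=0) for q in(c,o,o2)]
cv2.imwrite("pics/fit1.png",np.vstack([np.hstack(out[:3]),np.hstack(out[3:])]))
# head discs
for n,(x,y) in {"top":(139,208),"scene":(474,341)}.items():
    g=I[n][y-18:y+18,x-20:x+20].min(2); b=(g>125).astype(np.uint8)
    pts=np.argwhere(b)[:,::-1].astype(np.int32)
    k,l,s,_=cv2.connectedComponentsWithStats(b); print(n,s[1:,4])
    hull=cv2.convexHull(pts[np.isin(l[b>0],1+np.flatnonzero(s[1:,4]>25))]); e=cv2.fitEllipse(hull); print(n,e, ray(n,[[e[0][0]+x-20,e[0][1]+y-18]],.081).round(4))
# tier / dish points in top
print("slot ends",ray("top",[[99+133/5-.5,178+150/5-.5],[99+262/5-.5,178+157/5-.5]],.07).round(4))
print("tier front",ray("top",[[61,155],[313,124]],.17).round(4))
print("dish front z.21",ray("top",[[100,131],[172,104],[60,98]],.21).round(4))
E
```

```text
top 354
scene 204
('top', 'scene') [ 0.4165 -0.3211  0.2353] 128.9
('top', 'scene') [ 0.4163 -0.321   0.2503] 133.1
('top',) [ 0.4163 -0.321   0.1836] 40.5
('top',) [ 0.4163 -0.3211  0.1783] 38.4
('scene',) [ 0.416  -0.3203  0.3725] 81.3
('scene',) [ 0.4165 -0.3203  0.3795] 81.1
top [150  96]
top ((17.773414611816406, 18.009660720825195), (22.697444915771484, 24.270822525024414), 99.10629272460938) [[0.5194 0.2686 0.081 ]]
scene [148 127]
scene ((20.442703247070312, 15.481461524963379), (20.37152671813965, 24.35882568359375), 116.76657104492188) [[0.5209 0.2688 0.081 ]]
slot ends [[0.5218 0.2945 0.07  ]
 [0.5188 0.2469 0.07  ]]
tier front [[ 0.597   0.3575  0.17  ]
 [ 0.6463 -0.0561  0.17  ]]
dish front z.21 [[0.6252 0.2753 0.21  ]
 [0.6674 0.1637 0.21  ]
 [0.6774 0.3377 0.21  ]]
```

View pics/fit1.png

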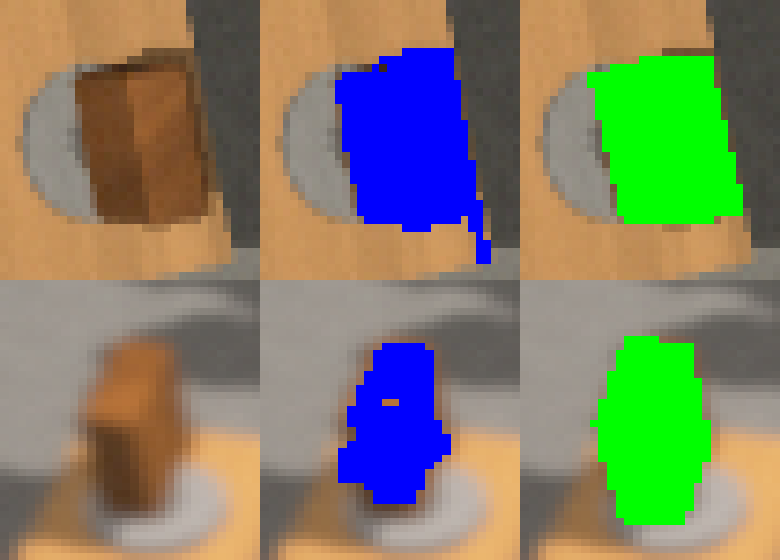

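Key: (0.416, -0.320), yaw ≈ 0.17 rad, and both cameras agree. Loose lock: (0.520, 0.269), at about 0.18 rad. Both fit the given sizes and reach. Now I move toward the key in stages.

```bash
python3 -m crank '[[1,0.8,-0.77,0,-0.08],[1,0.8,-0.77,0,-0.08],[1,0.8,-0.77,0,-0.08],[1,0.8,-0.77,0,-0.08]]' 20
python3 -m crank '[[0.5,0.5,-1,0,-0.08],[0.5,0.5,-1,0,-0.08],[0.5,0.5,-1,0,-0.08],[0.5,0.5,-1,0,-0.08]]'
python3 -m crank '[[0.5,0.1,-1,0,-0.08],[0.5,0.1,-1,0,-0.08],[0.5,0.1,-1,0,-0.08],[0.5,0.1,-1,0,-0.08]]'
python3 -m crank '[[0.5,-0.2,-1,0,-0.08],[0.5,-0.2,-1,0,-0.08],[0.5,-0.2,-1,0,-0.08],[0.5,-0.2,-1,0,-0.08]]'
python3 -m crank '[[0.5,-0.32,-0.85,-0.3,-0.0926],[0.5,-0.32,-0.85,-0.3,-0.0926],[0.5,-0.32,-0.85,-0.3,-0.0926],[0.5,-0.32,-0.85,-0.3,-0.0926],[0.5,-0.32,-0.85,-0.3,-0.0926]]'
python3 - <<'E'
from h import *
s=get_state(); R=cv2.Rodrigues(s["tool_rot"])[0]; print(s["time"],s["position"],R[:,1],np.arctan2(R[1,1],R[0,1]),s["joint_positions"].round(2))
for z in(.17,.19,.21): print(z,ray("top",[[97,97],[97,131]],z).round(4)[:,:2],ray("scene",[[480,396],[476,363]],z).round(4)[:,:2])
a=get_image("scene")[:,:,::-1];b=get_image("top")[:,:,::-1]
cv2.imwrite("pics/s1.png",a);cv2.imwrite("pics/t1.png",b)
cv2.imwrite("pics/v1.png",np.hstack([cv2.resize(a[150:300,140:290],(400,400)),cv2.resize(b[180:330,380:530],(400,400))]))
E
```

```text
time: 0.6
position: [0.4036, 0.4462, 0.2223]
tool_rot: [1.348, 2.836, -0.002]
ft_force: [-0.5, 0.4, 0.0]
grip_width: 1.004
grip_force: 0.0
time: 1.1
position: [0.5018, 0.2457, 0.2224]
tool_rot: [2.011, 2.413, -0.001]
ft_force: [0.3, 0.7, 0.3]
grip_width: 0.629
grip_force: 0.0
time: 1.6
position: [0.5204, 0.0443, 0.2227]
tool_rot: [2.55, 1.833, -0.001]
ft_force: [-0.3, 0.0, 0.7]
grip_width: 0.5
grip_force: 0.0
time: 2.1
position: [0.4791, -0.1539, 0.2227]
tool_rot: [2.925, 1.145, -0.0]
ft_force: [-0.1, 0.7, 0.2]
grip_width: 0.502
grip_force: 0.0
time: 2.72
position: [0.4172, -0.3187, 0.1622]
tool_rot: [-3.129, -0.272, 0.001]
ft_force: [0.3, -0.3, -0.1]
grip_width: 0.502
grip_force: 0.0
2.725 [ 0.41719868 -0.31873496  0.16218166] [ 1.72291439e-01 -9.85045626e-01 -8.79991351e-04] -1.3976408351671437 [-0.2   0.12  0.87  1.86 -0.09  1.2  -0.7 ]
0.17 [[0.6932 0.2998]
 [0.6366 0.2993]] [[0.6759 0.2937]
 [0.6203 0.2752]]
0.19 [[0.686  0.2901]
 [0.6309 0.2896]] [[0.6859 0.2917]
 [0.6315 0.2736]]
0.21 [[0.6788 0.2804]
 [0.6252 0.28  ]] [[0.696  0.2897]
 [0.6428 0.272 ]]
```

View pics/v1.png

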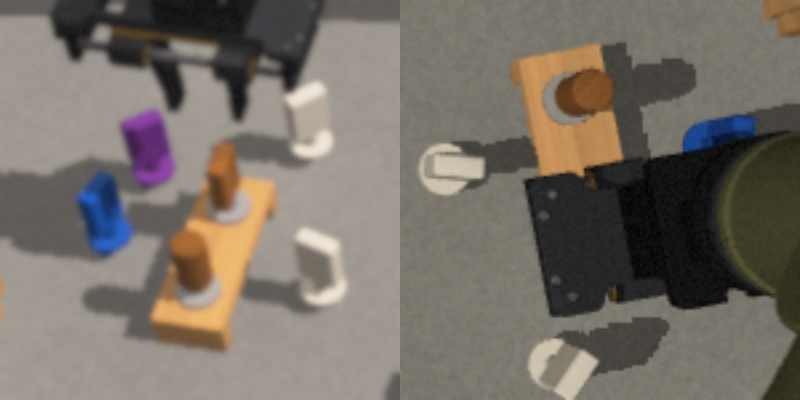

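The open gripper sits above the key, with the handle centred between the fingertips at crop (205,105) and the flat handle at (222,170). Descending to grasp high on the handle.

```bash
python3 -m crank '[[0.5,0,0,-0.2,0],[0.5,0,0,-0.35,0],[0.5,0,0,-0.47,0],[0.5,0,0,-0.47,0],[0.5,0,0,-0.47,0]]'
python3 -m crank '[[0.1,0,0,0,0],[0.1,0,0,0,0],[0.1,0,0,0,0],[0.1,0,0,0,0],[0,0,0,0,0]]' 45
python3 -m crank '[[0,0,0,0,0],[0,0,0,0,0],[0,0,0,0,0],[0,0,0,0,0]]' 45
```

```text
time: 3.45
position: [0.4178, -0.3196, 0.0696]
tool_rot: [3.129, 0.271, 0.002]
ft_force: [-0.3, 0.2, 0.4]
grip_width: 0.498
grip_force: 0.0
time: 4.08
position: [0.4165, -0.3202, 0.0688]
tool_rot: [3.13, 0.267, 0.0]
ft_force: [-0.5, 0.1, 1.1]
grip_width: 0.178
grip_force: 45.0
time: 4.58
position: [0.4166, -0.3202, 0.0688]
tool_rot: [3.13, 0.267, 0.0]
ft_force: [0.3, 0.2, 4.1]
grip_width: 0.181
grip_force: 45.0
```

Grip width 15.7 mm matches the handle. Lifting straight out, then carrying it over to the lock while turning.

```bash
python3 -m crank '[[0,0,0,0.15,0],[0,0,0,0.35,0],[0,0,0,0.6,0],[0,0,0,0.6,0]]'
python3 -m crank '[[0,0.1,0.25,0,0.02],[0,0.2,0.5,0,0.04],[0,0.3,0.75,0,0.06],[0,0.4,1,0,0.071],[0,0.4,1,0,0.071]]'
python3 -m crank '[[0,0.02,0.25,0,0.02],[0,0.05,0.5,0,0.04],[0,0.07,0.75,0,0.06],[0,0.1,1,0,0.071],[0,0.1,1,0,0.071]]'
python3 -m crank '[[0,0.01,0.25,0,0.02],[0,0.01,0.5,0,0.04],[0,0.01,0.75,0,0.06],[0,0.015,0.943,0,0.071],[0,0.015,0.943,0,0.071]]'
python3 -m crank '[[0,0,0,0,0],[0,0,0,0,0]]'
python3 - <<'E'
from h import *
s=get_state(); R=cv2.Rodrigues(s["tool_rot"])[0]; print(s["position"],np.arctan2(R[1,1],R[0,1]),s["joint_positions"].round(2))
a=get_image("scene")[:,:,::-1];b=get_image("top")[:,:,::-1]
cv2.imwrite("pics/s2.png",a);cv2.imwrite("pics/t2.png",b)
cv2.imwrite("pics/v2.png",np.hstack([cv2.resize(a[240:400,400:560],(400,400),interpolation=2),cv2.resize(b[130:290,60:220],(400,400),interpolation=2)]))
E
```

```text
time: 5.08
position: [0.4182, -0.3215, 0.1917]
tool_rot: [3.127, 0.267, 0.009]
ft_force: [0.8, 0.2, -2.5]
grip_width: 0.182
grip_force: 45.0
time: 5.7
position: [0.4968, -0.1143, 0.1864]
tool_rot: [-2.987, -0.967, 0.004]
ft_force: [0.1, -0.7, -2.0]
grip_width: 0.18
grip_force: 45.0
time: 6.32
position: [0.5153, 0.084, 0.1867]
tool_rot: [-2.702, -1.6, 0.004]
ft_force: [0.1, -0.6, -1.6]
grip_width: 0.184
grip_force: 45.0
time: 6.95
position: [0.5183, 0.2706, 0.1867]
tool_rot: [-2.285, -2.155, 0.004]
ft_force: [-0.4, -0.4, -1.3]
grip_width: 0.181
grip_force: 45.0
time: 7.2
position: [0.5199, 0.2661, 0.1882]
tool_rot: [2.293, 2.147, -0.002]
ft_force: [0.3, -0.9, -1.7]
grip_width: 0.18
grip_force: 45.0
[0.51993011 0.26605706 0.18821609] -0.06576389251354978 [-0.8   0.2   0.33  1.68 -0.07  1.27 -0.53]
```

View pics/v2.png

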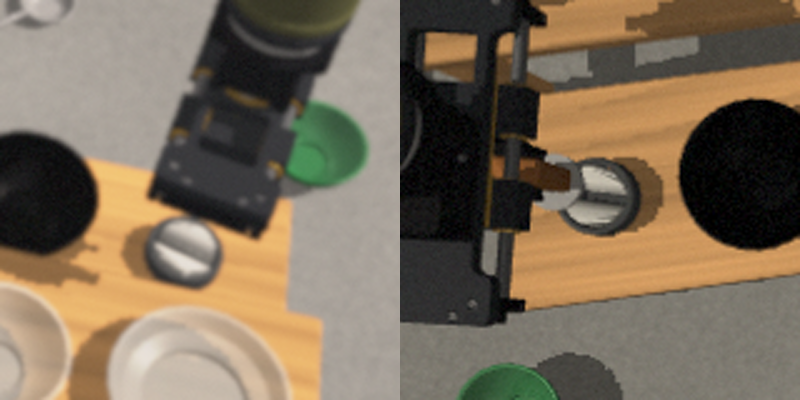

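The key is held upright, flange at crop (560,180) in the top view, left of the lock head at (600,195) only because of parallax. I lower it to just above the head and check again.

```bash
python3 -m crank '[[0,0,0,-0.08,0],[0,0,0,-0.15,0],[0,0,0,-0.21,0],[0,0,0,-0.21,0],[0,0,0,-0.21,0]]'
python3 - <<'E'
from h import *
s=get_state(); R=cv2.Rodrigues(s["tool_rot"])[0]; p=s["position"]; a=np.arctan2(R[1,1],R[0,1])-np.pi/2; print(p,a)
zo=p[2]-.037; c=np.cos(a),np.sin(a)
th=np.linspace(0,2*np.pi,60)
cir=lambda x,y,z,r:np.c_[x+r*np.cos(th),y+r*np.sin(th),0*th+z]
out=[]
for n,(x0,y0,w) in {"scene":(420,270,110),"top":(90,160,100)}.items():
    im=get_image(n)[:,:,::-1].copy(); S=400/w; v=cv2.resize(im[y0:y0+w,x0:x0+w],(400,400),interpolation=2); u=v.copy()
    for X,col in((cir(p[0],p[1],zo,.019),(0,255,0)),(cir(p[0],p[1],zo+.004,.019),(255,0,255)),(cir(.520,.2687,.081,.022),(0,0,255)),
        (np.array([[p[0]+k*.014*c[0],p[1]+k*.014*c[1],zo-.016] for k in(-1,1)]),(255,0,0))):
        cv2.polylines(u,[((proj(n,X)-[x0,y0]+.5)*S).astype(np.int32)],False,col,1)
    out.append(u)
cv2.imwrite("pics/v3.png",np.hstack(out))
E
```

```text
time: 7.92
position: [0.5196, 0.2687, 0.1468]
tool_rot: [2.289, 2.151, 0.001]
ft_force: [0.1, 1.2, -0.4]
grip_width: 0.179
grip_force: 45.0
[0.5196171  0.26866016 0.14675904] -1.6328569185700341
```

View pics/v3.png

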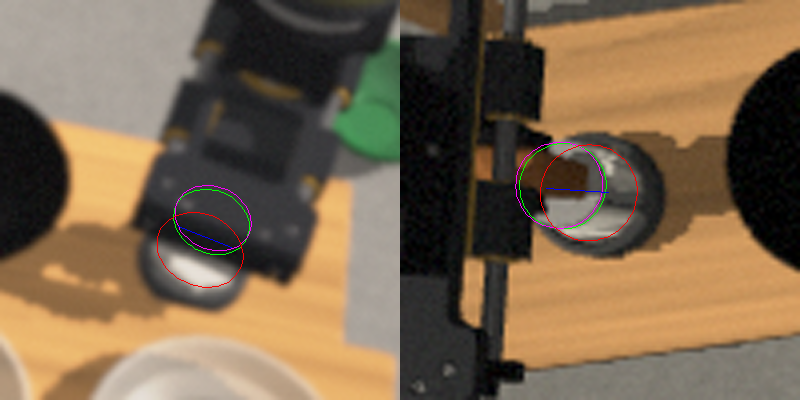

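The held key matches its predicted outline. The red head circle looks 1–2 px left of the real head in the top view, so I refit the lock from the unobstructed first pictures.

Run:
```python
from fit import *
th=np.linspace(0,2*np.pi,48,endpoint=False)
cir=lambda x,y,z,r:np.c_[x+r*np.cos(th),y+r*np.sin(th),0*th+z]
tiles=[]
for n,(cx,cy) in {"top":(139,208),"scene":(474,341)}.items():
    win=(cx-22,cy-22,44,44); im=cv2.imread(f"pics/{n}0.png"); c=im[cy-22:cy+22,cx-22:cx+22]
    hsv=cv2.cvtColor(c,cv2.COLOR_BGR2HSV); 
    for thr in(100,120,140):
        b=((hsv[...,1]<60)&(c.max(2)>thr)).astype(np.uint8)
        k,l,s,_=cv2.connectedComponentsWithStats(b,connectivity=4)
        keep=[i for i in range(1,k) if s[i,4]>40]; b=np.isin(l,keep)
        h=cv2.convexHull(np.argwhere(b)[:,::-1].astype(np.int32)); m=np.zeros((44,44),np.uint8); cv2.fillConvexPoly(m,h,1)
        f=lambda p:np.abs(sil(n,cir(p[0],p[1],.081,p[2]*.022),win)-m).sum()
        r=minimize(f,[.52,.269,1],method="Nelder-Mead",options=dict(initial_simplex=[[.52,.269,1],[.526,.269,1],[.52,.275,1],[.52,.269,1.1]]))
        print(n,"head",thr,r.x.round(4),round(r.fun,1),s[keep,4])
    gray=((hsv[...,1]<70)).astype(np.uint8)
    k,l,s,_=cv2.connectedComponentsWithStats(gray,connectivity=4); m=(l==l[22,22+0] if l[22,22] else l==1+np.argmax(s[1:,4])).astype(np.float32)
    for z0 in(.060,.072):
        f=lambda p:np.abs(sil(n,np.vstack([cir(p[0],p[1],z0,.029),cir(p[0],p[1],.0805,.029)]),win)-m).sum()
        r=minimize(f,[.52,.269],method="Nelder-Mead",options=dict(initial_simplex=[[.52,.269],[.526,.269],[.52,.275]]))
        print(n,"ring",z0,r.x.round(4),round(r.fun,1),m.sum())
    o=c.copy(); 
    big=cv2.resize(o,(396,396),interpolation=2)
    for X,col in((cir(.520,.2687,.081,.022),(0,0,255)),(cir(.520,.2655,.081,.022),(0,255,0)),(cir(.520,.2655,.081,.029),(255,0,0))):
        cv2.polylines(big,[((proj(n,X)-[win[0],win[1]]+.5)*9).astype(np.int32)],True,col,1)
    tiles.append(big)
cv2.imwrite("pics/v4.png",np.hstack(tiles))
```

```text
top head 100 [0.5199 0.2682 1.0202] 33.4 [192 152]
top head 120 [0.5204 0.2682 0.9931] 26.3 [179 122]
top head 140 [0.5199 0.2687 0.9554] 30.8 [149  98]
top ring 0.06 [0.5206 0.2682] 121.1 800.0
top ring 0.072 [0.5194 0.2664] 54.2 800.0
scene head 100 [0.5207 0.2677 1.1249] 28.8 [446]
scene head 120 [0.5205 0.2685 1.0785] 41.4 [368]
scene head 140 [0.5201 0.2686 1.021 ] 43.4 [151 124]
scene ring 0.06 [0.5188 0.2662] 187.4 643.0
scene ring 0.072 [0.5232 0.2662] 90.7 643.0
```

View pics/v4.png

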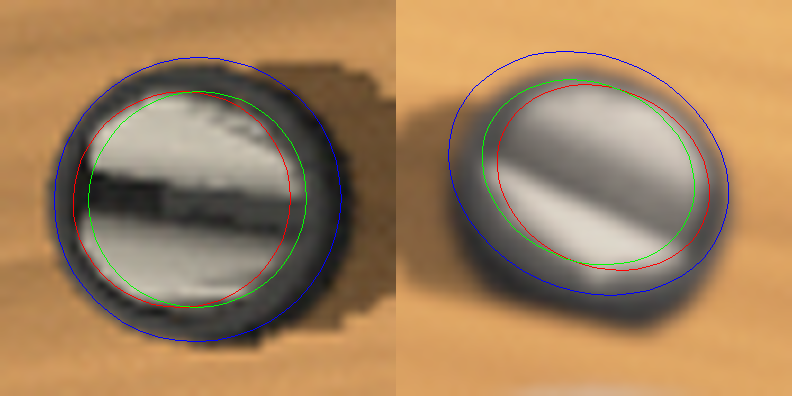

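Lock centre is about (0.520, 0.267), with the head seen at left tile (195,195). The slot is about 0.06 rad further clockwise than the blade, so I correct that and insert.

```bash
python3 -m crank '[[0,0,-0.008,0,-0.0095],[0,0,-0.008,-0.03,-0.0095],[0,0,-0.008,-0.06,-0.0095],[0,0,-0.008,-0.09,-0.0095],[0,0,-0.008,-0.09,-0.0095]]'
python3 -m crank '[[0,0,0,-0.02,0],[0,0,0,-0.04,0],[0,0,0,-0.055,0],[0,0,0,-0.055,0]]'
```

```text
time: 8.65
position: [0.5189, 0.2667, 0.1277]
tool_rot: [-2.352, -2.082, 0.002]
ft_force: [-0.4, 0.5, -1.6]
grip_width: 0.181
grip_force: 45.0
time: 9.15
position: [0.5195, 0.267, 0.1178]
tool_rot: [2.352, 2.082, 0.0]
ft_force: [-0.3, 0.3, -0.1]
grip_width: 0.182
grip_force: 45.0
```

The blade is fully in: TCP at 0.1178 puts the key origin at 0.081, with almost no force. Turning clockwise in stages.

```bash
python3 -m crank '[[0,0,0,0,-0.015],[0,0,0,0,-0.03],[0,0,0,0,-0.045],[0,0,0,0,-0.06],[0,0,0,0,-0.075]]'
python3 -m crank '[[0,0,0,0,-0.015],[0,0,0,0,-0.03],[0,0,0,0,-0.045],[0,0,0,0,-0.06],[0,0,0,0,-0.075]]'
python3 -c "
from bench import *;s=get_state();print(s['torque'],s['joint_positions'].round(2))"
python3 -m crank '[[0,0,0,0,-0.015],[0,0,0,0,-0.03],[0,0,0,0,-0.04],[0,0,0,0,-0.05],[0,0,0,0,-0.05]]'
python3 -c "
from bench import *;s=get_state();print(s['torque'],s['joint_positions'].round(2))"
```

```text
time: 9.78
position: [0.5191, 0.2667, 0.1178]
tool_rot: [2.775, 1.472, -0.001]
ft_force: [-0.6, -1.4, 0.2]
grip_width: 0.181
grip_force: 45.0
time: 10.4
position: [0.5187, 0.267, 0.1178]
tool_rot: [-3.042, -0.784, 0.002]
ft_force: [-1.2, -0.6, 2.0]
grip_width: 0.178
grip_force: 45.0
[-0.25214145  0.75222218  0.16881236] [-0.91  0.27  0.45  1.76 -0.13  1.14 -1.48]
time: 11.02
position: [0.5186, 0.2673, 0.1178]
tool_rot: [-3.127, -0.304, 0.002]
ft_force: [-3.1, -0.1, 3.1]
grip_width: 0.177
grip_force: 45.0
[-0.10135932  1.08103014  0.0755927 ] [-0.94  0.27  0.49  1.77 -0.14  1.14 -1.78]
```

```bash
T='from bench import *;s=get_state();print("TORQUE",s["torque"].round(3))'
python3 -m crank '[[0,0,0,0,-0.006],[0,0,0,0,-0.012],[0,0,0,0,-0.012]]'; python3 -c "$T"
python3 -m crank '[[0,0,0,0,-0.006],[0,0,0,0,-0.012],[0,0,0,0,-0.012]]'; python3 -c "$T"
```

```text
time: 11.4
position: [0.5187, 0.2673, 0.1178]
tool_rot: [-3.136, -0.182, 0.002]
ft_force: [-5.1, -0.1, 5.4]
grip_width: 0.183
grip_force: 45.0
TORQUE [-0.071  1.573  0.11 ]
time: 11.78
position: [0.5186, 0.2674, 0.1177]
tool_rot: [-3.14, -0.064, 0.002]
ft_force: [-5.1, -0.1, 4.5]
grip_width: 0.18
grip_force: 45.0
TORQUE [0.027 1.57  0.077]
```

```bash
T='from bench import *;s=get_state();print("TORQUE",s["torque"].round(3))'
python3 -m crank '[[0,0,0,0,-0.006],[0,0,0,0,-0.01],[0,0,0,0,-0.01]]'; python3 -c "$T"
python3 - <<'E'
from h import *
o=[]
for n,(x0,y0,w) in {"scene":(400,240,130),"top":(60,140,140)}.items():
    im=get_image(n)[:,:,::-1]; o.append(cv2.resize(im[y0:y0+w,x0:x0+w],(400,400),interpolation=2))
cv2.imwrite("pics/v5.png",np.hstack(o))
E
```

```text
time: 12.15
position: [0.5186, 0.2675, 0.1178]
tool_rot: [-3.141, 0.034, 0.002]
ft_force: [-5.5, 0.1, 5.1]
grip_width: 0.178
grip_force: 45.0
TORQUE [0.109 1.574 0.025]
```

View pics/v5.png

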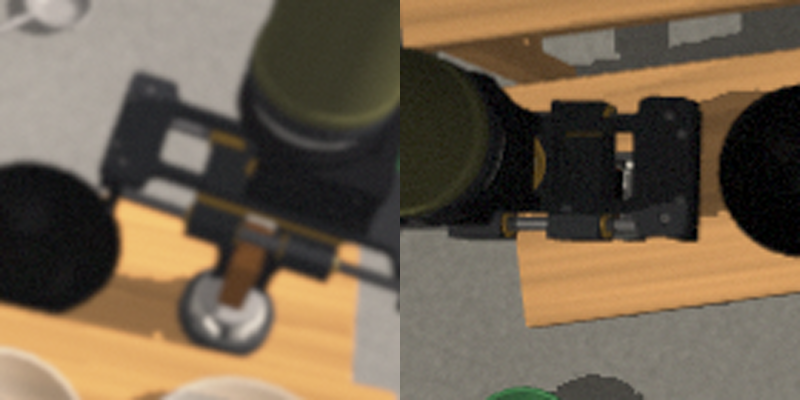

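The key stands in the lock with its flange on the head at scene crop (228,310). There is no stop torque yet, since blade play takes up some angle, so I keep turning gently.

```bash
T='from bench import *;s=get_state();print("TORQUE",s["torque"].round(3),s["ft_force"].round(1),s["joint_torque"][6].round(2))'
python3 -c "$T"
python3 -m crank '[[0,0,0,0,-0.005],[0,0,0,0,-0.008],[0,0,0,0,-0.008]]'; python3 -c "$T"
python3 -m crank '[[0,0,0,0,-0.005],[0,0,0,0,-0.008],[0,0,0,0,-0.008]]'; python3 -c "$T"
```

```text
TORQUE [0.04  1.596 0.076] [-6.2 -0.3  4.4] -0.1
time: 12.62
position: [0.5186, 0.2675, 0.1178]
tool_rot: [-3.139, 0.112, 0.002]
ft_force: [-6.5, -0.2, 5.8]
grip_width: 0.184
grip_force: 45.1
TORQUE [0.043 1.623 0.349] [-6.5 -0.2  5.8] -0.41
time: 13.0
position: [0.5187, 0.2675, 0.1178]
tool_rot: [3.136, -0.188, -0.002]
ft_force: [-4.8, 0.4, 4.6]
grip_width: 0.178
grip_force: 45.5
TORQUE [-0.06   1.492  0.793] [-4.8  0.4  4.6] -0.88
```

Torque rose to 0.8 N m, so the lock is at its stop. I unwind a little within the blade play, release, and go straight up.

```bash
python3 -m crank '[[0,0,0,0,0.006],[0,0,0,0,0.012],[0,0,0,0,0.012]]' 5
python3 -c "
from bench import *;s=get_state();print(s['torque'],s['ft_force'])"
python3 -m crank '[[0.4,0,0,0,0],[0.4,0,0,0,0],[0.4,0,0,0,0],[0.4,0,0,0,0]]'
python3 -m crank '[[0.4,0,0,0.1,0],[0.4,0,0,0.3,0],[0.4,0,0,0.6,0],[0.4,0,0,0.6,0]]'
python3 -m crank '[[0.4,-0.3,-1,0,0],[0.4,-0.3,-1,0,0],[0.4,-0.3,-1,0,0],[0.4,-0.3,-1,0,0],[0.4,-0.3,-1,0,0]]'
python3 - <<'E'
from h import *
o=[]
for n,(x0,y0,w) in {"scene":(400,240,130),"top":(60,140,140)}.items():
    im=get_image(n)[:,:,::-1]; o.append(cv2.resize(im[y0:y0+w,x0:x0+w],(400,400),interpolation=2))
cv2.imwrite("pics/v6.png",np.hstack(o))
E
```

```text
time: 13.38
position: [0.5202, 0.2672, 0.1178]
tool_rot: [-3.14, 0.073, -0.003]
ft_force: [0.3, 1.9, 2.1]
grip_width: 0.189
grip_force: 5.0
[0.31452143 0.20400635 0.03961973] [0.26766658 1.87036048 2.11980594]
time: 13.88
position: [0.5194, 0.2668, 0.1175]
tool_rot: [3.14, -0.073, -0.0]
ft_force: [-0.1, 0.9, -0.5]
grip_width: 0.392
grip_force: 0.0
time: 14.38
position: [0.5224, 0.268, 0.2431]
tool_rot: [-3.135, 0.073, -0.013]
ft_force: [-0.5, -0.1, -0.6]
grip_width: 0.396
grip_force: 0.0
time: 15.0
position: [0.4592, 0.0662, 0.2375]
tool_rot: [-3.139, 0.076, -0.0]
ft_force: [0.0, 0.2, -0.8]
grip_width: 0.4
grip_force: 0.0
```

View pics/v6.png

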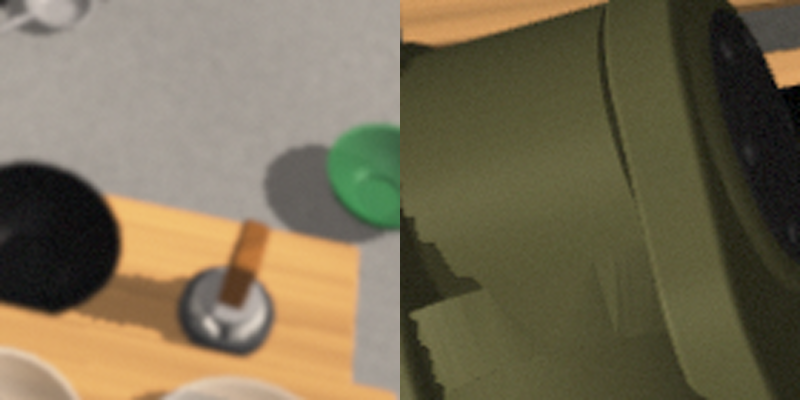

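The key stands upright and released in the lock at scene crop (235,300), with its flange flat on the head and the slot front-to-back. The gripper is clear. I let the arm settle and hand in.

```bash
python3 -m crank '[[0.4,0,0,0,0],[0.4,0,0,0,0],[0.4,0,0,0,0],[0.4,0,0,0,0]]'; python3 -c "
from bench import *
print(close_job())"
```

```text
time: 15.6
position: [0.4594, 0.0671, 0.2375]
tool_rot: [3.14, -0.072, -0.0]
ft_force: [-0.9, -0.2, -0.1]
grip_width: 0.401
grip_force: 0.0
the job is handed in; nothing more can be done
None
```

I turned the loose left lock clockwise until it stopped (torque rose to about 0.8 N m), left the key upright and released in it, never touched the other lock, and handed the job in at 15.6 s; no verdict came back.

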